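# Open the touch-latch spice cupboard on the worktop

### The job

Open the little oak cupboard on the worktop wide, to about a right angle: its white door has no handle, so press it in at its free edge until the touch latch lets go, take your fingers away and let it spring ajar, then push it open from behind with a fingertip. The sugar crock stands in the door's way: push it clear along the worktop, without lifting or tipping it, and do not let the door hit it. Leave everything else as it stands.

Things in the scene. Friction and masses are not known exactly. Their poses are not given: they have to be found in the camera images.
- cupboard: small oak cupboard fixed on the worktop, 165 mm wide, 125 deep without the door, roof at height 176. Origin: centre of its underside, on the worktop. Its -x axis points out of the front (carcass front at x = -62.5 mm, door's outer face at x = -80), +y to the left as one faces it. It faces roughly to the robot's left (+y of the room); the door's free edge is at the end near the robot, the hinge at the far end.
- door_hinge (a joint): door angle, rad: 0 shut and caught; -0.031 pressed in to the stop (5 mm at the free edge); positive open, stop at 1.75. The catch lets go at about -0.02 (3 mm, 4 to 5 N at the free edge); a sprung ejector then drives the door out to about 0.5 as the fingers draw back. Beyond that it stays where it is pushed. Pressed again it does not catch but springs out again. Reads with some 0.005 of noise.
- door: white flat door, 165 mm wide, 167 high, 12 thick, no handle, covering the whole front with a 5.5 mm gap behind it. Origin: on the upright pivot axis, in the middle of the door's thickness, level with its lower edge (height 8). Axes turn with the door, as the cupboard's when shut: -y from pivot to free edge (y = -159 mm); outer face x = -6, inner face x = 6. A striker stands 40 mm inward, only in its lowest 40 mm.
- door_edge (a point): upper corner of the door's outer face at the free edge, height 176 mm; moves with the door. With the door ajar at 0.5 rad the edge has come out by about 76 mm, and there are about 80 mm between the door's back and the carcass there.
- door_pivot (a point): point on the door's upright pivot axis level with the door's upper edge, height 176 mm, fixed; 6 mm behind the outer face of the shut door. The free edge is 159 mm from this axis. A dark steel pivot plate lies on the roof here.
- sugar_crock: cream stoneware sugar crock with flat wooden lid, round, 104 mm across, 75 high, 0.2 to 0.4 kg, loose on the worktop before the cupboard, in the sweep of the door, 75 to 105 mm from the shut door. Origin: centre of its underside. It is clear of the door's sweep when its centre is 215 mm or more from the pivot axis.
- tea_tin: green tin inside the cupboard, 57 mm across, 72 mm high; origin: centre of its underside. Leave alone.
- spice_jar: spice jar with black cap inside the cupboard, 41 mm across, 105 mm high; origin: centre of its underside. Leave alone.
- mug: yellow and cream mug on the worktop, to the right behind the cupboard, 78 mm across, 114 mm with the handle, 92 mm high; origin: at its underside, centre of its extents with the handle. Leave alone.
- salt_shaker: salt shaker with grey top, 44 mm across, 90 mm high, on the worktop far to the left; origin: centre of its underside. Leave alone.
- pepper_mill: dark wooden pepper mill, 58 mm across, 150 mm high, on the worktop far to the left; origin: centre of its underside. Leave alone.
There are look-alikes about, which are no part of the job. Leave any green or purple look-alike of the sugar_crock alone.

How it is judged (in metres and radians):
On the way, in this order (a step that is already met when the one before it is completed fails the run):
1. the shut door is pressed in until the catch lets go (value of joint door_hinge below -0.012 rad), for 0.02 s.
2. the door has sprung ajar and nothing touches it (value of joint door_hinge between 0.3 and 0.8 rad and contact force between each of the fingers, the arm and door below 0.1 N), for 0.2 s.
At the end, for the whole second after the job is handed in: The door stands open at 1.35 rad (77 degrees) or more, and the sugar crock stands upright and still on the worktop, clear of the door; the tin, jar, mug, shaker and mill stand where they stood, within 25 mm (value of joint door_hinge above 1.35 rad and angle between sugar_crock's own z axis and vertical below 0.1 rad and height (world z) of sugar_crock between -0.008 and 0.008 m and linear speed of sugar_crock below 0.02 m/s and horizontal distance between sugar_crock and door_pivot above 0.2 m and distance of each of tea_tin, spice_jar, mug, salt_shaker, pepper_mill from where it was at the start of the episode below 0.025 m); the robot touches nothing.
It fails at once if the crock is lifted or falls off the worktop (height (world z) of sugar_crock above 0.02 m or height (world z) of sugar_crock below -0.02 m).
It fails at once if the crock is tipped (angle between sugar_crock's own z axis and vertical above 0.3 rad).
It fails at once if the door hits the crock (contact force between door and sugar_crock above 1.5 N).
It fails at once if one of the other things is shifted or knocked over (distance of any of tea_tin, spice_jar, mug, salt_shaker, pepper_mill from where it was at the start of the episode above 0.025 m or angle between any of tea_tin, spice_jar, mug, salt_shaker, pepper_mill's own z axis and vertical above 0.3 rad).
It also fails if it takes over 51 s, if anything falls off the work surface, if the arm or the gripper's body presses on something with over 40 N, if the wrist force passes 120 N, or if a joint passes its speed limit or range.

### The arm

A 7-joint arm with a two-finger parallel gripper is mounted at the origin on a cart in front of the work surface, level with it; the furniture and walls round the work are solid. World frame = base frame: x ahead of the robot, y to its left, z up, the work surface at z = 0. Lengths are in mm, angles in degrees, forces in N, time in s.
With the tool pointing down it reaches from about 425 to 875 mm from the base axis. Payload 4.7 kg.
Tool frame: the origin (TCP) lies midway between the tips of the shut fingers; the grasp point (between the pads) lies bot.grip_point_offset behind it (bot.grip_point_offset is the distance from the TCP to the grasp point, in mm); z points along the fingers, y is the line along which they close (so a half turn about z gives the same grasp; the last joint's range is limited). The gripper opens to 87 mm and grips with 3 to 60 N. Pads are 19 mm wide; open, the fingers measure 117 mm over their backs; the gripper's body (75 mm by 190 mm) begins 51 mm behind the grasp point.
Start: joints at [-69.036, 18.392, -4.016, 83.108, 1.295, 78.541, -3.26], TCP at [224.01, 610.201, 222.587] pointing down, gripper open.
Joint ranges: [-163.93, 163.93], [-17.29, 119.83], [-79.2, 71.16], [3.27, 140.29], [-89.18, 269.18], [5.43, 117.66], [-154.24, 154.24]. Speed limits (degrees/s): [147.25, 147.25, 180, 180, 180, 180, 180].

### API

Orientations are given as a 3x3 rotation matrix whose columns are the frame's x, y, z axes.
In Python, from cell import bot gives the robot as it stands.
- The arm moves only by the shell command python3 -m creep 'ROWS'. ROWS is JSON, a list of rows, each a list of 5 numbers: the shift along the world's x, y, z in mm, then the turn about the world's z in units of 8 degrees (1.0 is 8 degrees), then the closure, from -1 (fully open) to 1 (shut). A call has 1 to 20 rows; each row shifts and turns the commanded pose from where the row before left it; what a row does not reach is not made up. A row lasts 1/10 s, in which the tool goes at most 50 mm and 8.59 degrees, less where a joint would pass 70% of its speed; a pose out of reach is approached as far as the arm can. A call with a gripper value outside its range is refused whole. The fingers move at their own pace and stop on an object; the grip force is fixed at half the most. Time passes only in rows, so rows that do not move let the fingers close. It gives the time, the measured TCP pose, the force, the opening and the grip force at its end, in the units of the state.
- bot.observe(): the state, without advancing time (a new reading comes with each control period).
- bot.grab_frame(name): name is "side" or "top"; returns a dict with "frame" (400x640x3 uint8, red, green, blue), "mtx" (3x3 intrinsics, pixels), "T" (4x4, takes a point from camera to world coordinates). Camera axes: x right, y down, z forward; pixel columns grow to the right and rows downward; lengths in mm; the calibration is good to about 2 mm. A picture is of the moment at which its call begins. There is no depth.
- bot.hand_in(): hands the job in; it is judged then, once.
The state is a dict: "clock": time; "joints": joint angles; "joint_velocities": joint speeds; "effort": joint torques, N m; "position": TCP position; "orientation": TCP orientation; "ft_force": force on the tool from outside, world axes, zero at the start; "moment": the same for the moment, N m; "grip_width": opening from 0.0 (shut) to 1.0 (fully open); "grip_force": force on a finger pad.
Only numpy, scipy, OpenCV 4.12 (cv2) and the standard library are available. Lean on these libraries where they do the work, as an engineer would, in place of code of your own. Each camera call takes 0.05 s, during which the arm holds its last target. There are 200 camera calls.

## Working session

There is one attempt and no reset: what is moved stays moved. The work goes in short steps, Python scripts to look and compute and a shell command to move; the robot and the scene stay as the last step left them, time stands still between calls to the robot, and variables do not carry over. Pictures are saved under pics/ and viewed, at most 10 in all, crops included, and the job is handed in when it is done.

```bash
mkdir -p pics; ls; cat > h.py <<'E'
import numpy as np, cv2
from cell import bot
def ray(f,u,v,z):
    d=f["T"][:3,:3]@np.linalg.solve(np.array(f["mtx"]),[u,v,1.]); o=f["T"][:3,3]
    return (o+d*(z-o[2])/d[2]).round(1)
def proj(f,p):
    T=np.array(f["T"]); c=T[:3,:3].T@(np.array(p)-T[:3,3]); q=np.array(f["mtx"])@c; return (q[:2]/q[2]).round(1)
def snap(n,name):
    f=bot.grab_frame(n); f["T"]=np.array(f["T"]); cv2.imwrite(f"pics/{name}.png",cv2.cvtColor(f["frame"],cv2.COLOR_RGB2BGR)); return f
E
python3 - <<'E'
from h import *
for n in("side","top"):
    f=snap(n,n+"0"); print(n,np.array(f["mtx"]).round(1).tolist(),f["T"].round(3).tolist())
s=bot.observe(); print(s); print(bot.grip_point_offset)
E
```

```text
pics
side [[422.2, 0.0, 327.6], [0.0, 422.2, 198.5], [0.0, 0.0, 1.0]] [[-0.997, 0.065, -0.035, 559.089], [0.073, 0.796, -0.601, 871.828], [-0.011, -0.602, -0.798, 1203.04], [0.0, 0.0, 0.0, 1.0]]
top [[476.2, 0.0, 312.8], [0.0, 476.2, 201.4], [0.0, 0.0, 1.0]] [[0.136, -0.778, 0.613, -685.073], [-0.991, -0.101, 0.091, -120.476], [-0.009, -0.62, -0.785, 1637.3], [0.0, 0.0, 0.0, 1.0]]
{'clock': 0.1, 'joints': array([-69.03680425,  18.43500526,  -4.01454223,  83.16768339,
         1.29584573,  78.53995426,  -3.26164453]), 'joint_velocities': array([ 0.05866877, -0.05980797, -0.03160864, -0.17502817, -0.08413141,
        0.09694171, -0.10559958]), 'effort': array([-2.30224322e-05, -4.92572093e+01, -4.05689087e-01, -3.13399744e+01,
       -6.40925090e-02,  3.94303480e-02,  7.14281327e-05]), 'position': array([223.8614891 , 609.71530346, 221.57056287]), 'orientation': array([[-9.38757818e-01,  3.44577321e-01, -4.78457293e-04],
       [ 3.44577634e-01,  9.38756402e-01, -1.63466904e-03],
       [-1.14115032e-04, -1.69942402e-03, -9.99998549e-01]]), 'ft_force': array([ 0.03533687, -0.68753979, -0.42648197]), 'moment': array([-0.01728439, -0.02252548, -0.014032  ]), 'grip_force': 0.0, 'grip_width': 1.0004309636273916}
18.700000000000003
```

View pics/side0.png

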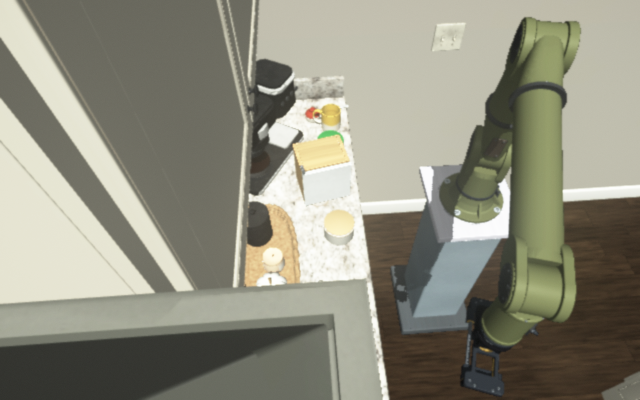

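View pics/top0.png

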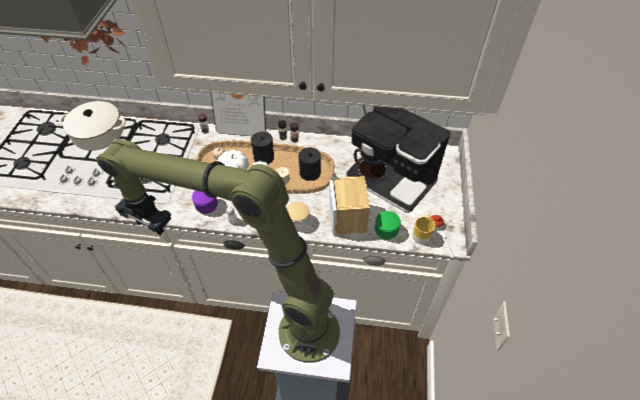

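The side view shows the cupboard at about (323,165), with its white door facing down the image and the cream crock at (340,225). The top view shows the cupboard at (350,205), the crock at (298,213), and green and purple look-alikes at (388,224) and (204,201).

```bash
python3 - <<'E'
from h import *
a=cv2.imread("pics/side0.png")[120:260,270:370]; b=cv2.imread("pics/top0.png")[165:245,260:380]
a=cv2.resize(a,None,fx=4,fy=4,interpolation=cv2.INTER_CUBIC); b=cv2.resize(b,None,fx=3.3,fy=3.3,interpolation=cv2.INTER_CUBIC)
c=np.zeros((560,800,3),np.uint8); c[:,:400]=a; c[:b.shape[0],400:400+b.shape[1]]=b[:, :400]; cv2.imwrite("pics/c0.png",c)
for n in("side","top"):
    f=bot.grab_frame(n); f["T"]=np.array(f["T"]); hsv=cv2.cvtColor(f["frame"],cv2.COLOR_RGB2HSV)
    m=cv2.inRange(hsv,(12,70,130),(28,255,255)); k,l,st,ce=cv2.connectedComponentsWithStats(m)
    for i in range(1,k):
        if st[i,4]>120:
            x,y,w,hh,A=st[i]
            cn,_=cv2.findContours((l==i).astype(np.uint8),0,1); r=cv2.approxPolyDP(cv2.convexHull(cn[0]),3,True)[:,0]
            print(n,st[i].tolist(),ce[i].round(1),"z75",ray(f,*ce[i],75),"hull176",[(p.tolist(),ray(f,*p,176).tolist()) for p in r] if A>600 else "")
E
```

```text
side [313, 104, 28, 22, 411] [328.9 114.2] z75 [ 474.4 -392.7   75. ] hull176 
side [292, 135, 57, 57, 1346] [318.3 153.6] z75 [ 528.6 -184.9   75. ] hull176 [([338, 135], [458.6, -171.5, 176.0]), ([348, 160], [436.2, -53.7, 176.0]), ([302, 191], [590.9, 62.8, 176.0]), ([292, 144], [617.3, -141.8, 176.0])]
side [244, 204, 56, 83, 2191] [274.6 249.1] z75 [686.4 203.4  75. ] hull176 [([275, 205], [674.2, 109.8, 176.0]), ([286, 213], [641.4, 142.0, 176.0]), ([293, 227], [621.8, 193.4, 176.0]), ([299, 281], [609.9, 366.0, 176.0]), ([246, 286], [750.1, 369.5, 176.0]), ([246, 245], [755.5, 243.4, 176.0]), ([265, 205], [704.3, 107.4, 176.0])]
top [195, 140, 60, 31, 638] [228.2 150.6] z75 [780.  484.8  75. ] hull176 [([254, 161], [639.8, 322.9, 176.0]), ([247, 170], [586.3, 340.9, 176.0]), ([195, 159], [619.3, 572.7, 176.0]), ([212, 142], [727.2, 528.3, 176.0]), ([241, 140], [755.3, 405.8, 176.0]), ([250, 142], [748.2, 364.1, 176.0])]
top [269, 143, 66, 51, 1512] [300.2 167.6] z75 [718.4 141.8  75. ] hull176 [([273, 143], [754.9, 263.7, 176.0]), ([324, 152], [729.3, 37.9, 176.0]), ([333, 161], [682.2, -5.9, 176.0]), ([332, 176], [598.5, -11.0, 176.0]), ([325, 185], [547.0, 11.5, 176.0]), ([301, 193], [493.5, 101.0, 176.0]), ([286, 189], [506.2, 163.5, 176.0]), ([269, 167], [614.4, 253.9, 176.0])]
top [334, 176, 36, 35, 1037] [351.1 193.1] z75 [601.8 -94.3  75. ] hull176 [([364, 176], [615.2, -140.4, 176.0]), ([369, 207], [458.2, -170.7, 176.0]), ([337, 209], [432.5, -49.0, 176.0]), ([334, 180], [578.1, -21.4, 176.0])]
top [286, 202, 23, 19, 334] [297.4 210.9] z75 [479.1 116.4  75. ] hull176 
top [413, 214, 23, 25, 211] [424.  226.7] z75 [ 466.2 -398.4   75. ] hull176
```

View pics/c0.png

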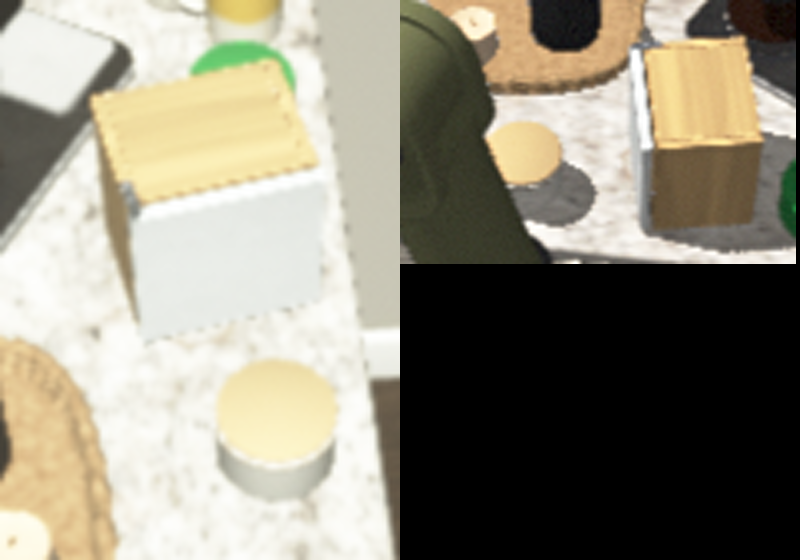

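```bash
python3 - <<'E'
from h import *
f=bot.grab_frame("side"); f["T"]=np.array(f["T"])
t=bot.grab_frame("top"); t["T"]=np.array(t["T"])
def c(f,x,y,s,ox,oy,z): return ray(f,ox+(x+.5)/s-.5,oy+(y+.5)/s-.5,z)
for n,x,y,z in [("hinge",133,217,176),("free",322,178,176),("backfar",92,97,176),("backnear",281,60,176),("crock",277,411,75),("freebottom",318,300,8),("hingebottom",150,338,8)]: print(n,c(f,x,y,4,270,120,z))
for n,x,y,z in [("hinge",632,53,176),("free",639,148,176),("backfar",748,38,176),("backnear",760,141,176),("crock R",560,153,75),("crock top",525,121,75),("crock bot",525,185,75)]: print("top",n,c(t,x-400,y,3.3,260,165,z))
E
```

```text
hinge [585.6  -6.4 176. ]
free [431.1 -35.2 176. ]
backfar [ 615.2 -142.2  176. ]
backnear [ 452.  -172.8  176. ]
crock [480.6 120.8  75. ]
freebottom [429.  -39.4   8. ]
hingebottom [580.3  -9.5   8. ]
top hinge [572.2  -5.6 176. ]
top free [427.6 -30.4 176. ]
top backfar [ 614.9 -144.9  176. ]
top backnear [ 456.2 -169.8  176. ]
top crock R [484.   72.7  75. ]
top crock top [528.6 123.9  75. ]
top crock bot [429.6 108.3  75. ]
```

Two views agree: the free corner is near (428,-33), the pivot near (585,-9), the door line is turned about 10.7°, and the crock is near (480,119). The measured spacings fit the given sizes: the crock's face is about 88 mm from the door. I'll go to the gap between the door and the crock first.

```bash
python3 -m creep '[[16,-36,0,-0.46,1],[16,-36,0,-0.46,1],[16,-36,0,-0.46,1],[16,-36,0,-0.46,1],[16,-36,0,-0.46,1],[16,-36,0,-0.46,1],[16,-36,0,-0.46,1],[16,-36,0,-0.46,1],[16,-36,0,-0.46,1],[16,-36,0,-0.46,1],[16,-36,0,-0.46,1],[16,-36,0,-0.46,1],[16,-36,0,-0.46,1],[16,-36,0,-0.46,1],[16,-36,0,-0.46,1],[16,-30,0,-0.46,1],[0,0,0,0,1],[0,0,0,0,1]]'
```

```text
clock: 2.1
position: [480.0, 39.8, 222.6]
orientation: [[-0.189, 0.982, -0.0], [0.982, 0.189, 0.0], [0.0, -0.0, -1.0]]
ft_force: [-0.7, -0.2, -0.3]
grip_width: 0.006
grip_force: 0.0
```

```bash
python3 -m creep '[[0,0,-20,0,1],[0,0,-20,0,1],[0,0,-20,0,1],[0,0,-20,0,1],[0,0,-20,0,1],[0,0,-20,0,1],[0,0,-15,0,1],[0,0,-12,0,1],[0,0,-12,0,1],[0,0,-12,0,1],[0,0,-10,0,1],[0,0,0,0,1]]'; python3 - <<'E'
from h import *
f=snap("side","s1"); a=cv2.imread("pics/s1.png")[110:270,260:400]; cv2.imwrite("pics/s1c.png",cv2.resize(a,None,fx=3.7,fy=3.7,interpolation=cv2.INTER_CUBIC))
E
```

```text
clock: 3.3
position: [478.9, 40.1, 40.2]
orientation: [[-0.19, 0.982, -0.002], [0.982, 0.19, -0.001], [-0.0, -0.003, -1.0]]
ft_force: [-0.0, 0.8, -1.3]
grip_width: 0.004
grip_force: 0.0
```

View pics/s1c.png

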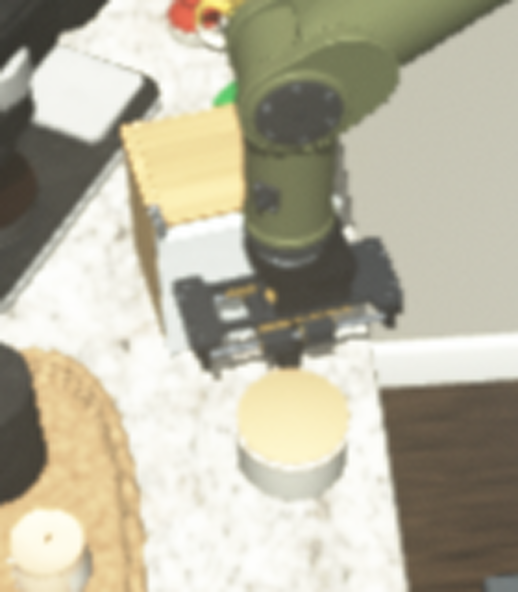

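The hand sits between the white door and the crock, with the fingers at crop (288,352) just behind the crock and roughly centred on it. Next is a slow push along +y.

```bash
python3 -m creep '[[0,6,0,0,1],[0,6,0,0,1],[0,6,0,0,1],[0,6,0,0,1],[0,6,0,0,1],[0,6,0,0,1],[0,6,0,0,1],[0,6,0,0,1],[0,6,0,0,1],[0,6,0,0,1],[0,6,0,0,1],[0,6,0,0,1],[0,6,0,0,1],[0,6,0,0,1],[0,6,0,0,1],[0,5,0,0,1],[0,4,0,0,1],[0,0,0,0,1]]'; python3 - <<'E'
from h import *
f=snap("side","s2"); hsv=cv2.cvtColor(f["frame"],cv2.COLOR_RGB2HSV)
m=cv2.inRange(hsv,(12,70,130),(28,255,255)); k,l,st,ce=cv2.connectedComponentsWithStats(m)
for i in range(1,k):
    if st[i,4]>120: print(st[i],ce[i].round(1),ray(f,*ce[i],75))
cv2.imwrite("pics/s2c.png",cv2.resize(cv2.imread("pics/s2.png")[110:270,260:400],None,fx=3.7,fy=3.7))
E
```

```text
clock: 5.15
position: [479.9, 140.2, 41.5]
orientation: [[-0.191, 0.982, -0.0], [0.982, 0.191, 0.001], [0.001, 0.0, -1.0]]
ft_force: [0.0, -0.1, 0.2]
grip_width: 0.005
grip_force: 0.1
[312 104  29  22 413] [328.8 114.2] [ 474.7 -392.7   75. ]
[292 138  36  55 819] [308.5 155.9] [ 564.6 -176.6   75. ]
[ 244  204   56   83 2191] [274.5 249.1] [686.5 203.2  75. ]
[332 231  26  10 144] [344.3 235.6] [468.  171.8  75. ]
```

View pics/s2c.png

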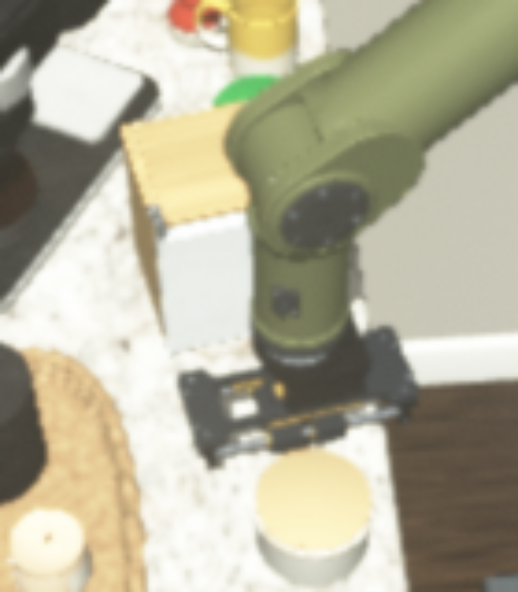

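The crock has moved about 80 mm, to crop (314,502), which is full px (345,246), and still stands upright. Next I back off, rise and go in front of the door's free edge.

```bash
python3 -m creep '[[0,-15,0,0,1],[0,-15,10,0,1],[0,0,25,0,1],[0,0,25,0,1],[0,0,24,0,1],[-10,-20,0,0,1],[-10,-20,0,0,1],[-10,-20,0,0,1],[-10,-20,0,0,1],[0,-15,0,0,1],[0,0,0,0,1]]'; python3 - <<'E'
from h import *
for n in("side","top"):
    f=snap(n,n+"3"); hsv=cv2.cvtColor(f["frame"],cv2.COLOR_RGB2HSV)
    m=cv2.inRange(hsv,(12,70,130),(28,255,255)); k,l,st,ce=cv2.connectedComponentsWithStats(m)
    for i in range(1,k):
        if st[i,4]>60: print(n,st[i],ce[i].round(1),ray(f,*ce[i],75))
E
```

```text
clock: 6.3
position: [439.6, 11.0, 126.1]
orientation: [[-0.185, 0.983, 0.001], [0.983, 0.185, 0.001], [0.001, 0.001, -1.0]]
ft_force: [-0.3, 0.2, -0.4]
grip_width: 0.003
grip_force: 0.0
side [313 104  27  22 398] [328.5 114.1] [ 475.9 -393.1   75. ]
side [ 292  135   49   57 1162] [315.1 153.1] [ 539.9 -188.3   75. ]
side [ 244  204   56   83 2194] [274.6 249.2] [686.5 203.5  75. ]
side [334 232  23   9 102] [345.5 235.7] [464.5 172.4  75. ]
top [ 194  140  114   54 2636] [253.9 166. ] [701.5 347.6  75. ]
top [336 176  34  32 825] [353.2 191.2] [ 613.5 -102.4   75. ]
top [265 202  23  19 348] [276.2 210.9] [467.7 203.3  75. ]
top [413 214  23  25 207] [424.  226.6] [ 466.6 -398.4   75. ]
```

The crock is at (467,202), 242 mm from the pivot, so it is clear. Now I press the door.

```bash
python3 -m creep '[[1,-5,0,0,1],[1,-5,0,0,1],[1,-5,0,0,1],[1,-5,0,0,1],[0,-3,0,0,1],[0,0,0,0,1]]'
```

```text
clock: 7.0
position: [444.0, -9.3, 125.5]
orientation: [[-0.189, 0.982, -0.0], [0.982, 0.189, -0.0], [-0.0, -0.0, -1.0]]
ft_force: [0.9, -0.9, 0.5]
grip_width: 0.005
grip_force: 0.0
```

```bash
python3 -m creep '[[0,-2,0,0,1],[0.5,-2,0,0,1],[0.5,-2,0,0,1],[0,0,0,0,1]]'
```

```text
clock: 7.4
position: [445.1, -15.1, 125.6]
orientation: [[-0.19, 0.982, 0.0], [0.982, 0.19, -0.0], [-0.0, 0.0, -1.0]]
ft_force: [0.1, -0.4, -0.2]
grip_width: 0.007
grip_force: 0.0
```

```bash
python3 -m creep '[[0,-2,0,0,1],[0.5,-1.5,0,0,1],[0,-1.5,0,0,1],[0,0,0,0,1]]'
```

```text
clock: 7.8
position: [445.5, -20.1, 125.6]
orientation: [[-0.19, 0.982, 0.0], [0.982, 0.19, -0.0], [-0.0, 0.0, -1.0]]
ft_force: [0.5, -1.3, 0.1]
grip_width: 0.005
grip_force: 0.0
```

```bash
python3 -m creep '[[0,-1.5,0,0,1],[0.5,-1.5,0,0,1],[0,0,0,0,1]]'; python3 -m creep '[[0,-1.5,0,0,1],[0,0,0,0,1]]'
```

```text
clock: 8.1
position: [445.6, -21.8, 125.6]
orientation: [[-0.191, 0.982, -0.001], [0.982, 0.191, 0.001], [0.002, -0.001, -1.0]]
ft_force: [-2.3, 3.7, 2.1]
grip_width: 0.008
grip_force: 2.1
clock: 8.3
position: [445.9, -23.6, 125.6]
orientation: [[-0.191, 0.982, -0.0], [0.982, 0.191, 0.001], [0.001, -0.0, -1.0]]
ft_force: [-1.3, 4.2, 1.2]
grip_width: 0.003
grip_force: 2.3
```

Contact came at y ≈ -21. I press about 4 mm in total.

```bash
python3 -m creep '[[0,-1,0,0,1],[0,-1,0,0,1],[0,0,0,0,1]]'
```

```text
clock: 8.6
position: [446.2, -25.4, 125.6]
orientation: [[-0.191, 0.982, 0.001], [0.982, 0.191, 0.001], [0.001, 0.001, -1.0]]
ft_force: [-0.5, 4.2, 0.5]
grip_width: 0.003
grip_force: 2.4
```

```bash
python3 -m creep '[[0,-0.5,0,0,1],[0,0,0,0,1],[-1,15,0,0,1],[-1,20,0,0,1],[-1,25,0,0,1],[-1,25,0,0,1],[0,25,0,0,1],[0,20,0,0,1],[0,0,0,0,1],[0,0,0,0,1],[0,0,0,0,1],[0,0,0,0,1],[0,0,0,0,1],[0,0,0,0,1],[0,0,0,0,1],[0,0,0,0,1]]'; python3 - <<'E'
from h import *
f=snap("side","s4"); cv2.imwrite("pics/s4c.png",cv2.resize(cv2.imread("pics/s4.png")[110:270,260:400],None,fx=3.7,fy=3.7))
E
```

```text
clock: 10.2
position: [442.0, 103.1, 125.6]
orientation: [[-0.19, 0.982, 0.0], [0.982, 0.19, -0.0], [-0.0, 0.0, -1.0]]
ft_force: [0.1, 0.5, 0.7]
grip_width: 0.007
grip_force: 0.0
```

View pics/s4c.png

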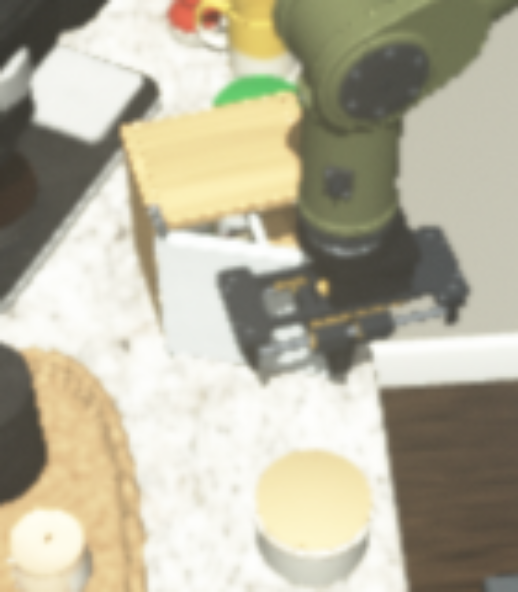

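The door has sprung ajar: its top edge now runs from crop (165,235) to (305,262), with interior visible behind it. The fingers are well clear of it. I lift and measure the door angle.

```bash
python3 -m creep '[[0,0,25,0,1],[0,0,30,0,1],[0,0,30,0,1],[0,0,25,0,1],[0,0,0,0,1]]'; python3 - <<'E'
from h import *
f=snap("side","s5"); t=snap("top","t5")
p,q=[ray(f,260+x/3.7,110+y/3.7,176) for x,y in((165,235),(305,262))]
d=q-p; print(p,q,np.degrees(np.arctan2(d[1],d[0])))
c=np.hstack([cv2.resize(cv2.imread("pics/s5.png")[120:240,280:380],(400,480),interpolation=2),cv2.resize(cv2.imread("pics/t5.png")[160:256,300:380],(400,480),interpolation=2)])
cv2.imwrite("pics/c5.png",c)
E
```

```text
clock: 10.75
position: [444.1, 103.9, 239.2]
orientation: [[-0.19, 0.982, 0.006], [0.982, 0.19, 0.003], [0.002, 0.007, -1.0]]
ft_force: [-0.2, 0.5, -0.1]
grip_width: 0.003
grip_force: 0.0
[580.1  -7.4 176. ] [462.6  32.5 176. ] 161.24382438239996
```

View pics/c5.png

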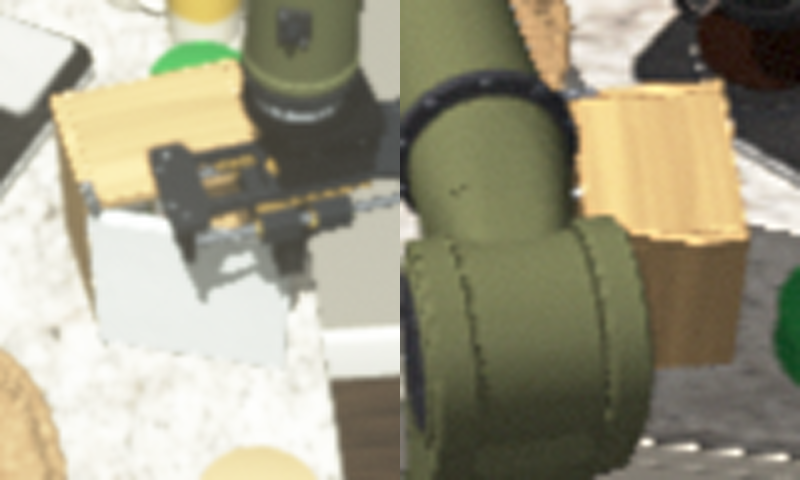

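The side half shows the white door ajar, with its free bottom corner at (283,362). The measured line runs at 161°, so the door is open about 0.51 rad as expected. I go in behind it at (446,-6).

```bash
python3 -m creep '[[0,-20,0,0,1],[0,-30,0,0,1],[0,-30,0,0,1],[1,-30,0,0,1],[0,0,0,0,1],[0,0,-20,0,1],[0,0,-20,0,1],[0,0,-20,0,1],[0,0,-15,0,1],[0,0,-15,0,1],[0,0,-15,0,1],[0,0,-10,0,1],[0,0,0,0,1]]'
```

```text
clock: 12.15
position: [441.3, -6.6, 118.6]
orientation: [[-0.191, 0.982, -0.004], [0.982, 0.191, -0.001], [-0.0, -0.004, -1.0]]
ft_force: [-0.2, -0.7, 0.0]
grip_width: 0.006
grip_force: 0.0
```

```bash
python3 -m creep '[[4,6,3,0,1],[3,7,2,0,1],[2,6,0,0,1],[2,7,0,0,1],[2,7,0,0,1],[2,7,0,0,1],[2,7,0,0,1],[2.8,5.3,0,0,1],[2.8,5.3,0,0,1],[2.8,5.3,0,0,1],[2.8,5.3,0,0,1],[0,0,0,0,1]]'
```

```text
clock: 13.35
position: [471.6, 62.5, 125.6]
orientation: [[-0.191, 0.982, 0.0], [0.982, 0.191, 0.0], [0.0, 0.0, -1.0]]
ft_force: [0.2, 0.1, -0.1]
grip_width: 0.0
grip_force: 0.0
```

```bash
python3 -m creep '[[3,4.8,0,0,1],[3,4.8,0,0,1],[3,4.8,0,0,1],[3,4.8,0,0,1],[4.3,4,0,0,1],[4.3,4,0,0,1],[4.3,4,0,0,1],[4.3,4,0,0,1],[5,3.3,0,0,1],[5,3.3,0,0,1],[5,3.3,0,0,1],[5,3.3,0,0,1],[5,2.3,0,0,1],[5,2.3,0,0,1],[5,2.3,0,0,1],[5,2.3,0,0,1],[0,0,0,0,1]]'; python3 - <<'E'
from h import *
f=snap("side","s6"); cv2.imwrite("pics/s6c.png",cv2.resize(cv2.imread("pics/s6.png")[110:270,260:400],None,fx=3.7,fy=3.7))
E
```

```text
clock: 15.05
position: [541.2, 119.5, 125.6]
orientation: [[-0.19, 0.982, 0.001], [0.982, 0.19, 0.0], [-0.0, 0.001, -1.0]]
ft_force: [0.3, -0.2, -0.1]
grip_width: 0.007
grip_force: 0.0
```

View pics/s6c.png

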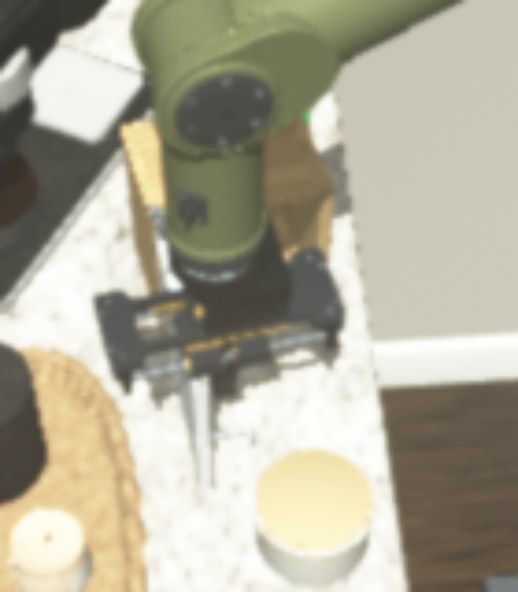

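The door now stands about square to the cupboard: its free edge is at crop (187,378) to (207,487), and the crock is untouched at (314,502). I withdraw and check the angle.

```bash
python3 -m creep '[[-10,-4,0,0,1],[-15,-4,0,0,1],[0,0,25,0,1],[0,0,30,0,1],[0,0,30,0,1],[0,0,30,0,1],[-15,30,0,0,1],[-20,40,0,0,1],[-20,45,0,0,1],[-20,45,0,0,1],[-20,45,0,0,1],[-10,45,0,0,1],[-10,45,0,0,1],[-10,45,0,0,1],[0,0,0,0,1],[0,0,0,0,1]]'; python3 - <<'E'
from h import *
f=snap("side","s7"); cv2.imwrite("pics/s7c.png",cv2.resize(cv2.imread("pics/s7.png")[100:260,260:400],None,fx=3.7,fy=3.7))
E
```

```text
clock: 16.7
position: [389.2, 451.1, 240.0]
orientation: [[-0.193, 0.981, -0.0], [0.981, 0.193, -0.002], [-0.002, -0.001, -1.0]]
ft_force: [0.3, -0.8, 0.3]
grip_width: 0.004
grip_force: 0.0
```

View pics/s7c.png

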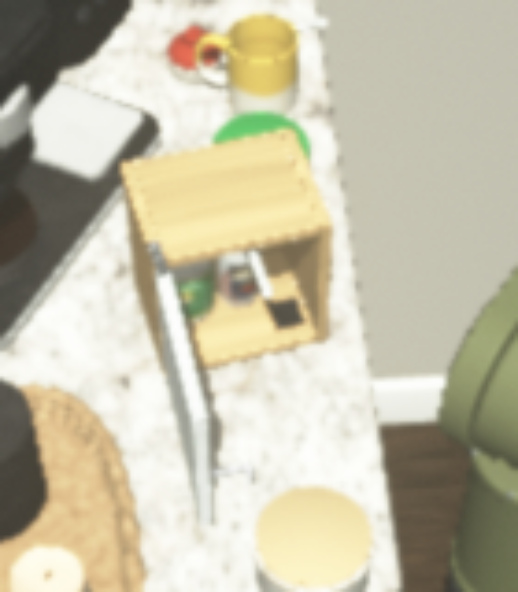

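The door stands wide open, its top edge running from crop (160,272) to (200,408). The tin and jar are upright inside, and the crock is clear at (314,540). I check the angle by ray.

```bash
python3 - <<'E'
from h import *
f=bot.grab_frame("side"); f["T"]=np.array(f["T"])
p,q=[ray(f,260+x/3.7,100+y/3.7,176) for x,y in((158,272),(198,408))]
d=q-p; print(p,q,np.hypot(*d[:2]),np.radians(190.7)-np.arctan2(d[1],d[0]))
c=ray(f,260+314/3.7,100+539/3.7,75); print(c,np.hypot(c[0]-585,c[1]+9.5))
s=np.radians(190.7)-1.35; print("edge at 1.35:",proj(f,(585+159*np.cos(s),-9.5+159*np.sin(s),176)), "seen", 260+198/3.7,100+408/3.7)
E
```

```text
[586.1  -7.9 176. ] [559.3 138.7 176. ] 149.02952727563758 1.5767327883856856
[469.9 208.3  75. ] 246.34295199984922
edge at 1.35: [325.9 208.8] seen 313.5135135135135 210.27027027027026
```

The door is at about 1.57 rad and the crock is about 245 mm from the pivot, so I hand in.

```bash
python3 -c "
from cell import bot
print(bot.hand_in())"
```

```text
the job is handed in; nothing more can be done
None
```

I handed the job in with the door open at about 1.57 rad (90°), the crock upright about 245 mm from the pivot, and nothing else seen to have moved; the hand-in gave no verdict.

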